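# Press the grease coupler onto the leaning nipple and hold it home

### The job

Pick up the orange-handled grease coupler by its square handle and press its open mouth squarely, in line with the nipple, onto the brass grease nipple that leans out of the grey bearing block, until you feel it snap over the head. Then push on against the spring valve until the coupler stops fully home, and finish while still gripping the coupler and holding it pressed home: do not let go. Leave the yellow tape measure, the blue tin and the little black tub undisturbed.

Things in the scene. Friction and masses are not known exactly. Their poses are not given: they have to be found in the camera images.
- coupler_grip (a point): Centre of the square orange, black-ribbed handle (26 x 26 mm, 51 mm long, flat faces square to its own x and y) of the loose hand coupler. Own +z runs along the coupler's axis from its mouth to the handle, vertical at the start. This point is 70 mm above the mouth; the handle spans 45 to 96 mm above it.
- coupler: The whole coupler, about 0.25 kg, 99 mm tall, standing at the start on its open mouth. Origin at the centre of the mouth; axes as coupler_grip. From the mouth up: round steel nose 36 mm across to 39 mm, black flange 40 mm across to 45 mm, square handle to 96 mm, cap. Round inside: any turn about its axis will do when it is pressed on.
- coupler_mouth (a point): Centre of the coupler's open mouth, 70 mm below coupler_grip along its axis; same axes. The socket is 23 mm across inside and 19 mm deep. 5 mm in from the mouth four sprung jaw balls leave 13 mm between them; they spring out to let the nipple's 18 mm head through.
- coupler_seat (a point): Centre of the flat bottom of the coupler's socket, on its axis, 19 mm in from the mouth; same axes. It meets nipple_head when fully home. Jaws touch the head's taper at about 12 mm between the two points, most push (about 12 N) comes near 10 mm, and they snap in at about 5 mm (push drops for a moment); then 8 to 10 N to the stop, where it rises steeply.
- nipple_head (a point): Centre of the flat top of the fixed brass nipple. Own +z is the nipple's axis, outward and up, 30 degrees from vertical, leaning to the bearing's front (-x). Head 9 mm across at the top, tapering out to 18 mm 5 to 7 mm below it, then undercut to an 11 mm neck; a hexagon 21 mm across lies 20 mm below the top. A steel pin 5 mm thick sticks 8 mm out.
- valve (a joint): How far the sprung steel valve pin is pushed into the nipple, in m: 0 out, at rest; 0.008 flush with the top of the head, at its stop, as when the coupler is fully home. The spring pushes back with about 3 N at first and 10 N at the stop; a push of 15 to 20 N holds it there. Let go, the coupler is pushed back off the stop by about 3 mm and sags.
- bearing: Grey shaft bearing block, fixed; origin at the centre of its underside, z up, front along -x. Foot 52 x 150 x 14 mm (x, y, z); round housing of 34 mm radius, 50 mm long along y, centre 42 mm up; shaft stub 25 mm across, 110 mm long. The nipple stands radially on the housing; the top of its head is 30.5 mm in front of and 95 mm above the origin.
- tape_measure: Loose yellow pocket tape measure lying on its side, 61 x 72 x 31 mm, origin at the centre of its underside; a bystander.
- blue_tin: Loose small blue tin, 46 x 62 x 32 mm, origin at the centre of its underside; a bystander.
- film_tub: Loose little black tub with a grey lid, 34 mm diameter, 37 mm high, origin at the centre of its underside; a bystander.
Mind the look-alikes: they are no part of the job. Several things look just like the coupler: the one meant starts farthest to the robot's right.

How it is judged:
On the way, in this order (a step that is already met when the one before it is completed fails the run):
1. the coupler is lifted clear of the table in the gripper (height (world z) of coupler_mouth above 0.02 m and contact force between the fingers and coupler above 1 N), for 0.2 s.
2. the coupler has snapped over the nipple's head, squarely (z of coupler_seat in the frame of nipple_head between -0.003 and 0.004 m and distance between coupler_seat and nipple_head below 0.006 m and angle between the z axis of coupler_grip and the z axis of nipple_head, either way round below 0.15 rad), for 0.2 s.
At the end, for the whole second after the job is handed in: The gripper still holds the coupler (finger contact over 2 N), at rest (under 20 mm/s), in line with the nipple within 0.12 rad, its socket bottom within 3.5 mm of the top of the nipple's head, and the valve pin pressed in by more than 6.5 of its 8 mm (value of joint valve above 0.0065 m and distance between coupler_seat and nipple_head below 0.0035 m and angle between the z axis of coupler_grip and the z axis of nipple_head, either way round below 0.12 rad and contact force between the fingers and coupler above 2 N and linear speed of coupler below 0.02 m/s); the arm keeps its last pose, push and grip.
It fails at once if the tape measure was moved by more than 30 mm (distance of tape_measure from where it was at the start of the episode above 0.03 m).
It fails at once if the blue tin was moved by more than 30 mm (distance of blue_tin from where it was at the start of the episode above 0.03 m).
It fails at once if the little black tub was moved by more than 30 mm (distance of film_tub from where it was at the start of the episode above 0.03 m).
It also fails if it takes over 42 s, if anything falls off the work surface, if the arm or the gripper's body presses on something with over 40 N, if the wrist force passes 120 N, or if a joint passes its speed limit or range.

### The arm

A 6-joint arm with a two-finger parallel gripper is mounted at the origin on a cart in front of the work surface, level with it; the furniture and walls round the work are solid. World frame = base frame: x ahead of the robot, y to its left, z up, the work surface at z = 0. Lengths are in m, angles in rad, forces in N, time in s.
With the tool pointing down it reaches from about 0.3 to 0.875 m from the base axis. Payload 6.4 kg.
Tool frame: the origin (TCP) lies between the finger pads; the fingertips stand 8 mm ahead of it and the grasp point (between the pads) lies 11 mm behind it; x points along the fingers, z is the direction in which the jaws open and shut, and the axes are right-handed (so a half turn about x gives the same grasp; the last joint's range is limited). The gripper opens to 85 mm and grips with 20 to 120 N. Pads are 22 mm wide; open, the fingers measure 114 mm over their backs; the gripper's body (76 mm by 85 mm) begins 54 mm behind the grasp point. The pads swing forward as they close: fully open they stand 13 mm farther back than shut.
Start: joints at [-1.48, 0.181, 1.607, -0, 1.354, -0.206], TCP at [0.168, -0.55, 0.239] pointing down, gripper open.
Joint ranges: [-2.99, 2.99], [-0.89, 2.07], [0.3, 2.58], [-1.14, 4.28], [0, 2.63], [-3.12, 3.12]. Speed limits (rad/s): [2.57, 2.57, 3.01, 3.14, 3.14, 3.14].

### API

Orientations are given as [roll, pitch, yaw] about the fixed x, y, z axes, in that order (R = Rz(yaw) Ry(pitch) Rx(roll)).
In Python, from rig import readout, grab_frame, camera_params, r, find_in, tip_of gives the robot as it stands.
- The arm moves only by the tool move_arm, never from a script. Its argument "rows" is a list of rows, each a list of 3 entries, a list of its own where there are three numbers: the shift along the tool's x, y, z in cm, then the turn, a rotation vector about the tool's x, y, z in degrees, then the opening, from -1 (shut) to 1 (fully open). In form: [[[tx, ty, tz], [wx, wy, wz], fingers], ...]. A call has exactly 10 rows; each row is the pose to reach, as a shift and turn from the pose measured when the call began, along the tool's axes at that moment; what a row does not reach only later rows make up. A row lasts 1/12 s, in which the tool goes at most 41.7 mm and 7.16 degrees, less where a joint would pass 70% of its speed; a pose out of reach is approached as far as the arm can. A call with a gripper value outside its range is refused whole. The fingers move at their own pace and stop on an object; the grip force is fixed at half the most. Time passes only in rows, so rows that repeat a pose let the fingers close, or fill a call up. It gives the time, the measured TCP pose, the force and the opening at its end, in the units of the state.
- readout.read_state(): the state, without advancing time (a new reading comes with each control period).
- grab_frame(name): name is "scene" or "top" or "wrist"; returns the picture (420x560x3 uint8, blue, green, red); there is no depth.
- camera_params(name): a dict with "fx", "fy", "cx", "cy" (pixels), "R" (3x3) and "t" (3): a world point X has camera coordinates R X + t. Camera axes: x right, y down, z forward; pixel columns grow to the right and rows downward; lengths in m; the calibration is good to about 2 mm. A picture is of the moment at which its call begins: read the wrist's pose just before it. camera_params takes no time and is no camera call; for the wrist camera it gives the pose at the moment of the call.
- r.sign_off(): hands the job in, once; it reports no verdict.
Trained networks look in the newest picture that a camera, given by its name, has taken for a name from the list of things; names that differ only in an ending like _2 or _b are one class to them, and where a whole thing is asked for, a point or a joint stands for the part that bears it (a point fixed in the world has none). Each returns a list of dicts, best first, with "p" (0 to 1); they miss things now and then, are a little off and sometimes report something else, mostly with a low value. They report only what shows in the picture. A call takes as long as a camera call. They do not tell look-alikes from the thing itself.
- find_in(name, camera): "rect" ([left, top, width, height] in pixels, round what is visible of it).
- tip_of(name, camera): "uv" ([column, row] in pixels: a listed point, or the origin of a listed thing).
The state is a dict: "time_s": time; "joint_positions": joint angles; "qvel": joint speeds; "joint_efforts": joint torques, N m; "position": TCP position; "eef_rot": TCP orientation; "ft_force": force on the tool from outside, world axes, zero at the start; "torque": the same for the moment, N m; "finger_gap": opening from 0.0 (shut) to 1.0 (fully open).
Only numpy, scipy, OpenCV 4.12 (cv2) and the standard library are available. Lean on these libraries where they do the work, as an engineer would, in place of code of your own. Each camera call takes 0.05 s, during which the arm holds its last target. There are 200 camera calls.

## Working session

There is one attempt and no reset: what is moved stays moved. The work goes in short steps, Python scripts to look and compute and a tool call to move; the robot and the scene stay as the last step left them, time stands still between calls to the robot, and variables do not carry over. Pictures are saved under pics/ and viewed, about 8 in all and at most 12, crops included, and the job is handed in when it is done.

Besides the shell and the picture viewer there is one more tool, called after ">>>" as name(argument=value, ...), one argument or row to a line, values as JSON. move_arm: Moves the arm, as the interface text tells. Its arguments: {"type":"object","properties":{"rows":{"type":"array"}},"required":["rows"]}

```bash
mkdir -p pics; cat > h.py <<'E'
import numpy as np, cv2, json
from rig import readout, grab_frame, camera_params, r, find_in, tip_of
from scipy.spatial.transform import Rotation as Ro
def ray(c,uv):
    R=np.array(c["R"]);t=np.array(c["t"])
    d=R.T@np.array([(uv[0]-c["cx"])/c["fx"],(uv[1]-c["cy"])/c["fy"],1.]);return -R.T@t,d/np.linalg.norm(d)
def proj(c,X):
    x=np.array(c["R"])@np.array(X)+np.array(c["t"]);return np.array([c["fx"]*x[0]/x[2]+c["cx"],c["fy"]*x[1]/x[2]+c["cy"]])
def atz(c,uv,z):
    o,d=ray(c,uv);return o+d*(z-o[2])/d[2]
def tri(rays):
    A=sum(np.eye(3)-np.outer(d,d) for o,d in rays);b=sum((np.eye(3)-np.outer(d,d))@o for o,d in rays);return np.linalg.solve(A,b)
E
python3 - <<'E'
from h import *
s=readout.read_state();print({k:np.round(v,3).tolist() for k,v in s.items()})
ims=[]
for n in("scene","top"):
    ims.append(grab_frame(n));cv2.imwrite(f"pics/{n}0.png",ims[-1]);c=camera_params(n)
    for k,z in(("coupler_grip",.07),("coupler",0),("nipple_head",.095),("bearing",0),("tape_measure",0),("blue_tin",0),("film_tub",0)):
        for q in tip_of(k,n):
            if q["p"]>.2: print(n,k,round(q["p"],2),np.round(q["uv"]),np.round(atz(c,q["uv"],z),3))
cv2.imwrite("pics/both.png",cv2.resize(np.hstack(ims),(800,300)))
E
```

```text
{'time_s': 0.0, 'joint_positions': [-1.48, 0.182, 1.608, 0.0, 1.354, -0.206], 'qvel': [0.001, -0.003, -0.0, -0.001, 0.001, -0.0], 'joint_efforts': [-0.002, -44.488, -35.134, -0.0, 0.009, 0.0], 'position': [0.168, -0.549, 0.238], 'eef_rot': [2.923, 1.569, 1.649], 'ft_force': [0.284, -0.317, 0.313], 'torque': [0.006, -0.01, -0.009], 'finger_gap': 1.0}
scene coupler_grip 0.86 [261. 338.] [0.397 0.321 0.07 ]
scene coupler_grip 0.56 [216. 313.] [0.488 0.311 0.07 ]
scene coupler 0.74 [218. 342.] [0.492 0.311 0.   ]
scene coupler 0.61 [229. 309.] [0.524 0.236 0.   ]
scene coupler 0.61 [267. 368.] [0.392 0.315 0.   ]
scene nipple_head 0.6 [270. 225.] [0.529 0.073 0.095]
scene bearing 0.92 [265. 260.] [0.545 0.074 0.   ]
scene tape_measure 0.81 [338. 195.] [ 0.523 -0.298  0.   ]
scene blue_tin 0.91 [186. 270.] [0.676 0.184 0.   ]
scene film_tub 0.67 [286. 200.] [ 0.642 -0.2    0.   ]
top coupler_grip 0.72 [216. 212.] [0.536 0.235 0.07 ]
top coupler_grip 0.54 [191. 228.] [0.487 0.311 0.07 ]
top coupler_grip 0.43 [188. 258.] [0.398 0.321 0.07 ]
top coupler 0.72 [385. 216.] [ 0.522 -0.284  0.   ]
top coupler 0.67 [192. 259.] [0.396 0.32  0.   ]
top coupler 0.58 [196. 228.] [0.492 0.31  0.   ]
top coupler 0.46 [222. 219.] [0.521 0.228 0.   ]
top nipple_head 0.41 [270. 212.] [0.529 0.071 0.095]
top bearing 0.71 [276. 205.] [0.562 0.058 0.   ]
top tape_measure 0.6 [383. 214.] [ 0.528 -0.279  0.   ]
top blue_tin 0.72 [234. 173.] [0.667 0.189 0.   ]
top film_tub 0.43 [354. 177.] [ 0.646 -0.19   0.   ]
```

View pics/scene0.png

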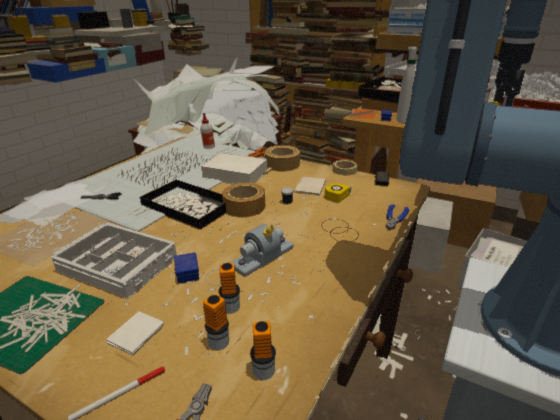

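View pics/top0.png

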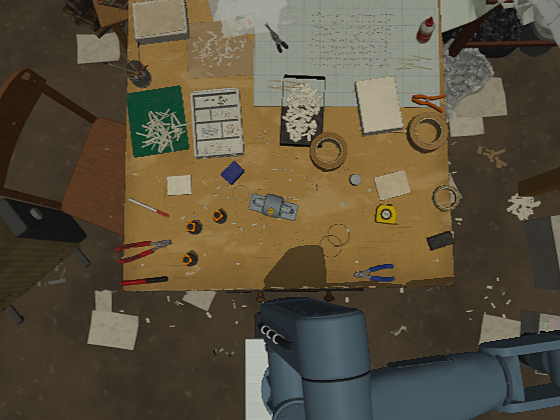

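The scene shows three couplers, at top-view pixels (220,215), (194,227) and (191,258). The one farthest to the robot's right, at (220,215), is at about (0.53, 0.236) m. The bearing is at top (274,205), with its front toward the robot. Next I'll move in for a close look.

```bash
cat >> h.py <<'E'
def tool(): 
    s=readout.read_state();return np.array(s["position"]),Ro.from_euler("xyz",s["eef_rot"])
def delta(p,Rt):
    P,R=tool();print("shift cm",np.round(R.inv().apply(np.array(p)-P)*100,2),"rot deg",np.round((R.inv()*Rt).as_rotvec(degrees=True),2))
def frame(x,z):
    x=np.array(x)/np.linalg.norm(x);z=np.array(z)-np.dot(z,x)*x;z/=np.linalg.norm(z);return Ro.from_matrix(np.c_[x,np.cross(z,x),z])
E
python3 - <<'E'
from h import *
P,R=tool();print(R.as_matrix().round(3))
c=camera_params("wrist");C=-np.array(c["R"]).T@np.array(c["t"]);print("cam in tool",R.inv().apply(C-P),"axis",R.inv().apply(np.array(c["R"])[2]),c["fx"])
d=Ro.from_euler("z",0.42+1.48)
for a in(0,):
  delta([.47,.17,.27],d*R)
E
```

```text
[[-0.     0.956  0.292]
 [-0.     0.292 -0.956]
 [-1.    -0.     0.   ]]
cam in tool [-0.13537621  0.06924638  0.00055309] axis [ 9.62435148e-01 -2.71511346e-01  4.19465953e-04] 348.83545655812037
shift cm [ -3.07  49.92 -60.01] rot deg [-108.86   -0.      0.  ]
```

>>> move_arm(
  rows=[
    [[-4.2,53.4,-57.8],[-108,0,0],1],
    [[-4.2,53.4,-57.8],[-108,0,0],1],
    [[-4.2,53.4,-57.8],[-108,0,0],1],
    [[-4.2,53.4,-57.8],[-108,0,0],1],
    [[-4.2,53.4,-57.8],[-108,0,0],1],
    [[-4.2,53.4,-57.8],[-108,0,0],1],
    [[-4.2,53.4,-57.8],[-108,0,0],1],
    [[-4.2,53.4,-57.8],[-108,0,0],1],
    [[-4.2,53.4,-57.8],[-108,0,0],1],
    [[-4.2,53.4,-57.8],[-108,0,0],1],
  ],
)

```text
time_s: 1.63
position: [0.3492, -0.1733, 0.262]
eef_rot: [-0.709, 1.569, -0.727]
ft_force: [0.9, 0.1, 0.6]
finger_gap: 0.999
```

```bash
python3 - <<'E'
from h import *
P,R=tool();s=readout.read_state();print(P,R.as_matrix().round(2),np.round(s["joint_positions"],2),s["time_s"])
delta([.51,.16,.28],frame([0,0,-1],[np.cos(.62),np.sin(.62),0]))
E
```

```text
[ 0.34919136 -0.17325239  0.26199629] [[ 0.    0.02  1.  ]
 [-0.    1.   -0.02]
 [-1.   -0.    0.  ]] [-0.77 -0.29  2.01  0.    1.42 -0.75] 1.6333
shift cm [-1.81 33.62 15.46] rot deg [-36.58   0.04   0.07]
```

>>> move_arm(
  rows=[
    [[-1.8,33.6,15.5],[-36,0,0],1],
    [[-1.8,33.6,15.5],[-36,0,0],1],
    [[-1.8,33.6,15.5],[-36,0,0],1],
    [[-1.8,33.6,15.5],[-36,0,0],1],
    [[-1.8,33.6,15.5],[-36,0,0],1],
    [[-1.8,33.6,15.5],[-36,0,0],1],
    [[-1.8,33.6,15.5],[-36,0,0],1],
    [[-1.8,33.6,15.5],[-36,0,0],1],
    [[-1.8,33.6,15.5],[-36,0,0],1],
    [[-1.8,33.6,15.5],[-36,0,0],1],
  ],
)

```text
time_s: 2.47
position: [0.512, 0.1654, 0.2799]
eef_rot: [-0.02, 1.568, 0.594]
ft_force: [-1.2, 0.3, -1.6]
finger_gap: 1.005
```

```bash
cat > look.py <<'E'
from h import *
import sys
s=readout.read_state();P,R=tool();print(P,np.round(s["joint_positions"],2),s["time_s"])
c=camera_params("wrist");im=grab_frame("wrist");cv2.imwrite(sys.argv[1],im)
json.dump({k:np.array(v).tolist() for k,v in c.items()},open(sys.argv[1]+".json","w"))
for k,z in(("coupler_grip",.07),("coupler",0),("nipple_head",.095),("bearing",0)):
    for q in tip_of(k,"wrist"):
        if q["p"]>.2: print(k,round(q["p"],2),np.round(q["uv"],1),np.round(atz(c,q["uv"],z),4))
E
python3 look.py pics/w1.png
```

```text
[0.51198999 0.16539167 0.27991382] [ 0.09  0.06  1.65  0.    1.42 -0.52] 2.4667
coupler_grip 0.87 [319.2 130.2] [0.5225 0.2297 0.07  ]
coupler_grip 0.73 [346.5  38.7] [0.4935 0.3086 0.07  ]
coupler 0.57 [334.5  49. ] [0.4934 0.3107 0.    ]
coupler 0.55 [311.4 125. ] [0.5216 0.2309 0.    ]
bearing 0.63 [256.  251.5] [0.5587 0.0631 0.    ]
```

View pics/w1.png

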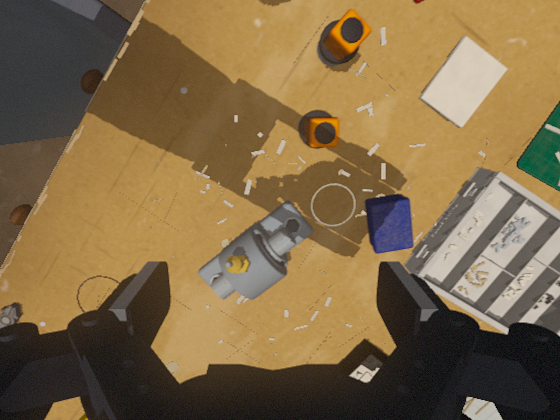

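```bash
python3 - <<'E'
from h import *
im=cv2.imread("pics/w1.png")
a=cv2.resize(im[90:165,285:360],(400,400),interpolation=cv2.INTER_CUBIC)
b=cv2.resize(im[190:310,190:310],(400,400),interpolation=cv2.INTER_CUBIC)
cv2.imwrite("pics/w1c.png",np.hstack([a,b]))
E
```

```text
(no output)
```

View pics/w1c.png

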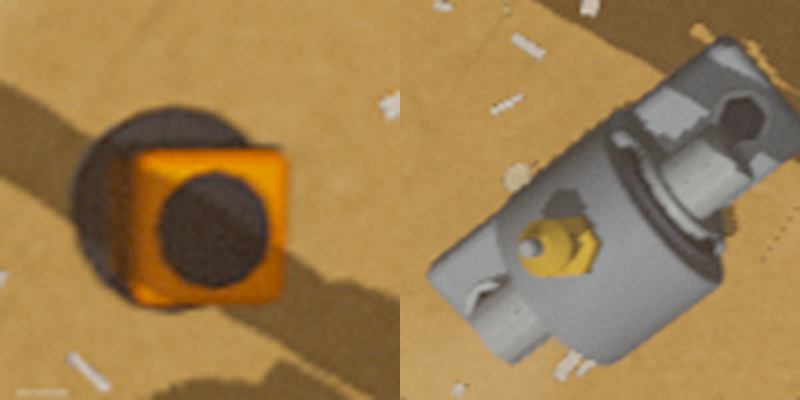

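```bash
python3 - <<'E'
from h import *
c=json.load(open("pics/w1.png.json"))
A=lambda x,y:(285+x*75/400,90+y*75/400)
B=lambda x,y:(190+(x-400)*.3,190+y*.3)
q=[atz(c,A(*p),.096) for p in((138,150),(285,148),(287,302),(135,305))]
print("corners",np.round(q,4),"centre",np.mean(q,0),"cap",atz(c,A(215,230),.099))
for i in range(4):
  d=q[(i+1)%4]-q[i];print(np.degrees(np.arctan2(d[1],d[0])),np.linalg.norm(d[:2]))
e=atz(c,B(725,38),.014)-atz(c,B(430,270),.014);print("foot dir",np.degrees(np.arctan2(e[1],e[0])),np.linalg.norm(e))
print("head",atz(c,B(555,248),.095),"pin",atz(c,B(528,248),.095+.0069))
P,R=tool();print(np.degrees(np.arctan2(*R.as_matrix()[[1,0],2])))
E
```

```text
corners [[0.5063 0.2332 0.096 ]
 [0.5261 0.2475 0.096 ]
 [0.5421 0.2277 0.096 ]
 [0.5212 0.2124 0.096 ]] centre [0.52391773 0.23018335 0.096     ] cap [0.52423377 0.23008344 0.099     ]
35.94756976170026 0.024489294914808973
-51.10364409839605 0.025497088103910062
-143.70212596812357 0.025888200078841392
125.75354028782185 0.02562175325046926
foot dir 74.5896681810435 0.14318945734688296
head [0.53085934 0.07645997 0.095     ] pin [0.52310403 0.07501099 0.1019    ]
34.885797494752204
```

```bash
python3 - <<'E'
from h import *
a=np.radians(36.3);F=frame([0,0,-1],[np.cos(a),np.sin(a),0])
delta([.524,.230,.16],F);delta([.524,.230,.059],F)
E
```

```text
shift cm [11.97  5.05  5.22] rot deg [-1.41 -0.01  0.08]
shift cm [22.07  5.06  5.22] rot deg [-1.41 -0.01  0.08]
```

>>> move_arm(
  rows=[
    [[3,2.5,2.6],[-1,0,0],1],
    [[6,5.05,5.2],[-1.4,0,0],1],
    [[9,5.05,5.2],[-1.4,0,0],1],
    [[12,5.05,5.2],[-1.4,0,0],1],
    [[14,5.05,5.2],[-1.4,0,0],1],
    [[16,5.05,5.2],[-1.4,0,0],1],
    [[18,5.05,5.2],[-1.4,0,0],1],
    [[20,5.05,5.2],[-1.4,0,0],1],
    [[22,5.05,5.2],[-1.4,0,0],1],
    [[22,5.05,5.2],[-1.4,0,0],1],
  ],
)

```text
time_s: 3.55
position: [0.5211, 0.2275, 0.0561]
eef_rot: [2.953, 1.564, -2.699]
ft_force: [-1.0, -0.4, -0.4]
finger_gap: 1.001
```

```bash
python3 - <<'E'
from h import *
a=np.radians(36.3);F=frame([0,0,-1],[np.cos(a),np.sin(a),0])
delta([.524,.230,.059],F)
E
```

```text
shift cm [-0.29  0.03  0.38] rot deg [-0.16 -0.37 -0.07]
```

>>> move_arm(
  rows=[
    [[-0.3,0,0.4],[0,0,0],1],
    [[-0.3,0,0.4],[0,0,0],1],
    [[-0.3,0,0.4],[0,0,0],-1],
    [[-0.3,0,0.4],[0,0,0],-1],
    [[-0.3,0,0.4],[0,0,0],-1],
    [[-0.3,0,0.4],[0,0,0],-1],
    [[-0.3,0,0.4],[0,0,0],-1],
    [[-0.3,0,0.4],[0,0,0],-1],
    [[-0.3,0,0.4],[0,0,0],-1],
    [[-0.3,0,0.4],[0,0,0],-1],
  ],
)

```text
time_s: 4.38
position: [0.5247, 0.2301, 0.0596]
eef_rot: [2.982, 1.565, -2.67]
ft_force: [-1.5, 0.5, 5.4]
finger_gap: 0.297
```

>>> move_arm(
  rows=[
    [[0,0,0],[0,0,0],-1],
    [[-1,0,0],[0,0,0],-1],
    [[-3,0,0],[0,0,0],-1],
    [[-5,0,0],[0,0,0],-1],
    [[-8,0,0],[0,0,0],-1],
    [[-11,0,0],[0,0,0],-1],
    [[-14,0,0],[0,0,0],-1],
    [[-17,0,0],[0,0,0],-1],
    [[-17,0,0],[0,0,0],-1],
    [[-17,0,0],[0,0,0],-1],
  ],
)

```text
time_s: 5.22
position: [0.5263, 0.2307, 0.2315]
eef_rot: [-2.912, 1.568, -2.281]
ft_force: [-0.1, -1.0, -4.3]
finger_gap: 0.297
```

```bash
cat >> h.py <<'E'
N=np.array([np.cos(np.radians(164.6))*.5,np.sin(np.radians(164.6))*.5,np.cos(np.pi/6)])
def goal(H,n,d,off=(0.0406,0,0)):
    """tool pose with seat d above head, tool x = -n, jaw kept nearest"""
    P,R=tool();X=R.as_matrix()[:,0];v=np.cross(X,-n);
    Rt=Ro.from_rotvec(v/np.linalg.norm(v)*np.arctan2(np.linalg.norm(v),X@-n))*R
    return np.array(H)+d*n-Rt.apply(off),Rt
E
python3 - <<'E'
from h import *
p,Rt=goal([.530,.0745,.095],N,.09);print(p);delta(p,Rt)
s=readout.read_state();print(s["joint_positions"])
E
```

```text
[0.46704457 0.09184081 0.20810292]
shift cm [  2.38  -7.71 -12.97] rot deg [  0.   -18.79 -23.47]
[ 2.07533150e-01  1.88506812e-01  1.61415700e+00 -1.61386636e-03
  1.34098189e+00 -4.23175740e-01]
```

>>> move_arm(
  rows=[
    [[0.3,-1.1,-1.9],[0,-2.7,-3.4],-1],
    [[0.7,-2.2,-3.7],[0,-5.4,-6.7],-1],
    [[1.0,-3.3,-5.6],[0,-8,-10],-1],
    [[1.4,-4.4,-7.4],[0,-10.7,-13.4],-1],
    [[1.7,-5.5,-9.3],[0,-13.4,-16.8],-1],
    [[2.0,-6.6,-11.1],[0,-16.1,-20.1],-1],
    [[2.4,-7.7,-13.0],[0,-18.8,-23.5],-1],
    [[2.4,-7.7,-13.0],[0,-18.8,-23.5],-1],
    [[2.4,-7.7,-13.0],[0,-18.8,-23.5],-1],
    [[2.4,-7.7,-13.0],[0,-18.8,-23.5],-1],
  ],
)

```text
time_s: 6.05
position: [0.4662, 0.0917, 0.2068]
eef_rot: [-0.901, 1.049, -0.27]
ft_force: [0.1, 0.2, -3.1]
finger_gap: 0.297
```

```bash
cat > look2.py <<'E'
from h import *
import sys
t=sys.argv[1];s=readout.read_state();P,R=tool();print(P,np.round(s["joint_positions"],2),s["time_s"],"n.x",np.degrees(np.arccos(-N@R.as_matrix()[:,0])))
D={k:[] for k in("coupler_grip","coupler_mouth","nipple_head")}
for n in("wrist","scene","top"):
    c=camera_params(n);cv2.imwrite(f"pics/{n}{t}.png",grab_frame(n));json.dump({k:np.array(v).tolist() for k,v in c.items()},open(f"pics/{n}{t}.json","w"))
    for k in D:
        for q in tip_of(k,n):
            if q["p"]<.2: continue
            o,d=ray(c,q["uv"])
            g=P+R.apply({"coupler_grip":[-.0104,0,0],"coupler_mouth":[.0596,0,0]}.get(k,[0,0,0])) if k!="nipple_head" else np.array([.530,.0745,.095])
            e=(np.eye(3)-np.outer(d,d))@(g-o)
            print(n,k,round(q["p"],2),np.round(q["uv"],1),"exp",np.round(proj(c,g),1),"miss mm",np.round(e*1000,1))
            if np.linalg.norm(e)<.025: D[k].append((o,d))
for k in D:
    if len(D[k])>1:
        X=tri(D[k]);print(k,np.round(X,4),"tool",np.round(R.inv().apply(X-P),4),[np.round(np.linalg.norm((np.eye(3)-np.outer(d,d))@(X-o))*1e3,1) for o,d in D[k]])
E
python3 look2.py 2
```

```text
[0.46618186 0.09174665 0.20683702] [ 0.05 -0.31  2.22 -0.23  0.74 -0.45] 6.05 n.x 0.09546768301371672
wrist coupler_grip 0.95 [271.4 287.6] exp [272.3 285.1] miss mm [ 0.1  0.8 -0.6]
scene coupler_grip 0.82 [260.3 338.6] exp [294.4 183.3] miss mm [  47.  -203.6  179.1]
scene coupler_grip 0.73 [291.3 183.7] exp [294.4 183.3] miss mm [-4.8 -2.9  0.6]
scene coupler_grip 0.59 [214.2 312.4] exp [294.4 183.3] miss mm [ -31.2 -217.6  147.1]
scene coupler_mouth 0.85 [281.2 202.8] exp [281.3 206.1] miss mm [-1.6  2.6 -5.6]
scene coupler_mouth 0.74 [219.8 341.8] exp [281.3 206.1] miss mm [   4.  -224.1  155.7]
scene coupler_mouth 0.56 [266. 370.] exp [281.3 206.1] miss mm [  90.8 -215.9  183.7]
scene nipple_head 0.54 [270.7 229.1] exp [269.2 225.6] miss mm [ 4.5 -1.9  6.3]
top coupler_grip 0.74 [190.6 227. ] exp [260.4 232.9] miss mm [ -16.3 -183.2  -37.6]
top coupler_grip 0.66 [260.4 227.8] exp [260.4 232.9] miss mm [-13.8   0.3  -1. ]
top coupler_grip 0.53 [187.5 259.9] exp [260.4 232.9] miss mm [  70.7 -190.8  -38.2]
top coupler_mouth 0.72 [198.8 227.5] exp [264.9 222.3] miss mm [  14.2 -182.7  -32.4]
top coupler_mouth 0.54 [190.1 261.1] exp [264.9 222.3] miss mm [ 107.1 -204.9  -39.9]
top coupler_mouth 0.45 [266.  219.5] exp [264.9 222.3] miss mm [-7.9  3.3 -0.5]
top nipple_head 0.54 [271.2 215. ] exp [269.1 212.1] miss mm [8.8 6.2 1.1]
coupler_grip [0.4713 0.0895 0.2109] tool [-0.0008 -0.0058  0.0036] [np.float64(4.1), np.float64(1.6), np.float64(5.5)]
coupler_mouth [0.5003 0.0793 0.1592] tool [ 0.0594 -0.0078  0.0024] [np.float64(2.4), np.float64(2.4)]
nipple_head [0.5251 0.0703 0.0851] tool [ 0.1367  0.002  -0.0079] [np.float64(3.5), np.float64(3.5)]
```

View pics/wrist2.png

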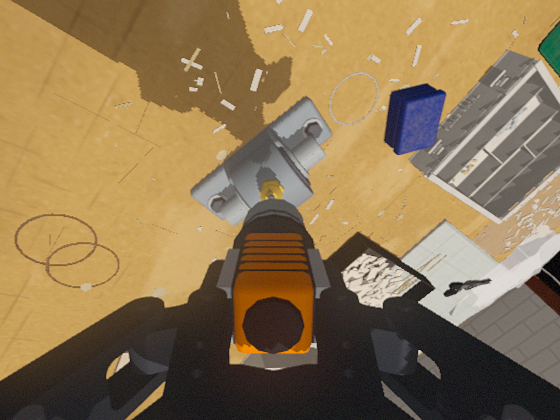

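```bash
cat > ov.py <<'E'
from h import *
import sys
def ov(img,cj,box,o,yaw,k,out=None):
    c=json.load(open(cj));im=cv2.imread(img);x,y,w,h=box
    a=cv2.resize(im[y:y+h,x:x+w],None,fx=k,fy=k,interpolation=cv2.INTER_CUBIC)
    Rz=Ro.from_euler("z",yaw,degrees=True);W=lambda L:np.array(o)+Rz.apply(np.array(L))
    def pl(pts,col):
        q=np.array([(proj(c,W(p))-[x-.5,y-.5])*k for p in pts]);cv2.polylines(a,[np.round(q*8).astype(int)],True,col,1,cv2.LINE_AA,3)
    pl([(sx*.026,sy*.075,.014) for sx,sy in((1,1),(1,-1),(-1,-1),(-1,1))],(0,0,255))
    n=np.array([-.5,0,.75**.5]);H=np.array([-.0305,0,.095]);u=np.array([.75**.5,0,.5]);v=np.array([0,1,0])
    circ=lambda d,r:[H+n*d+r*(u*np.cos(t)+v*np.sin(t)) for t in np.linspace(0,6.28,40)]
    pl(circ(0,.0045),(255,0,0));pl(circ(-.006,.009),(255,0,255));pl(circ(.008,.0025),(255,255,0))
    for yy in(-.055,.055): pl([(.0125*np.cos(t),yy,.042+.0125*np.sin(t)) for t in np.linspace(0,6.28,40)],(0,255,0))
    return a
if __name__=="__main__":
    o=[float(v) for v in sys.argv[1:3]]+[0];yaw=float(sys.argv[3])
    a=ov("pics/w1.png","pics/w1.png.json",(190,190,130,120),o,yaw,4);b=ov("pics/wrist2.png","pics/wrist2.json",(180,90,160,140),o,yaw,3.43)
    h=min(a.shape[0],b.shape[0]);m=np.hstack([a[:h],b[:h]]);m=cv2.resize(m,None,fx=.75,fy=.75,interpolation=cv2.INTER_AREA);print(m.shape)
    cv2.imwrite(sys.argv[4],m)
E
python3 ov.py .5585 .0669 -15.4 pics/ov1.png
```

```text
(360, 802, 3)
```

View pics/ov1.png

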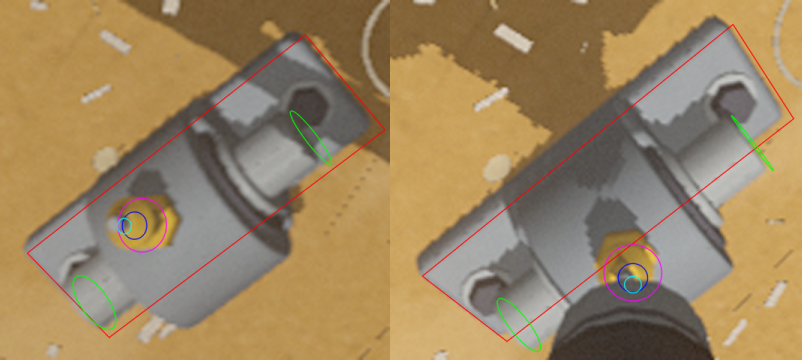

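```bash
cat > fit.py <<'E'
from h import *
from scipy.optimize import least_squares
c1=json.load(open("pics/w1.png.json"));c2=json.load(open("pics/wrist2.json"))
T=(.026,.075,.014);Rr=(.026,-.075,.014)
n=np.array([-.5,0,.75**.5]);pin=np.array([-.0305,0,.095])+.008*n;shL=(0,-.055,.042)
L=np.array([190,190.])-.5;Q=np.array([180,90.])-.5;a=3;b=3.43*.75
# world y+ end of the foot = far from..; corners by model overlay order
names={"tl":(.026,.075,.014),"tr":(.026,-.075,.014),"br":(-.026,-.075,.014),"bl":(-.026,.075,.014)}
o0=[.5585,.0669,-15.4]
def W(p,L):return np.array([p[0],p[1],0])+Ro.from_euler("z",p[2],degrees=True).apply(np.array(L))
for k,v in names.items(): print(k,np.round((proj(c1,W(o0,v))-L)*a),np.round((proj(c2,W(o0,v))-Q)*b+[390,0]))
E
cat >> fit.py <<'E'
obs1=[((295,31),"top"),((374,122),"right"),((25,245),"left"),((113,223),"pin")]
obs2=[((715,17),"top"),((783,108),"right"),((419,266),"left")]
def lab(c,off,k):  # match model corners to labels by pixel position
    q={m:(proj(c,W(o0,v))-off)*k for m,v in names.items()}
    return {"top":names[min(q,key=lambda m:q[m][1])],"right":names[max(q,key=lambda m:q[m][0])],"left":names[min(q,key=lambda m:q[m][0])],"pin":pin}
l1,l2=lab(c1,L,a),lab(c2,Q,b)
def res(p,s=(1,1)):
    r=[]
    if s[0]:
        for u,m in obs1:r+=list((proj(c1,W(p,l1[m]))-L-np.array(u)/a))
    if s[1]:
        for u,m in obs2:r+=list((proj(c2,W(p,l2[m]))-Q-(np.array(u)-[390,0])/b))
    return np.array(r)
for s in((1,0),(0,1),(1,1)):
    f=least_squares(res,o0,args=(s,));p=f.x;print(s,p.round(4),"head",W(p,(-.0305,0,.095)).round(4),"res px",f.fun.round(1))
E
python3 fit.py
```

```text
tl [385. 130.] [793. 118.]
tr [109. 337.] [507. 341.]
br [ 27. 253.] [422. 276.]
bl [305.  34.] [733.  24.]
(1, 0) [  0.5549   0.0668 -14.8117] head [0.5254 0.0746 0.095 ] res px [ 0.3 -0.8  0.9  0.4 -1.5  1.7  0.2 -0.8]
(0, 1) [  0.5533   0.0673 -14.1414] head [0.5237 0.0748 0.095 ] res px [ 2.  -1.5  0.8 -0.1 -2.4  2.9]
(1, 1) [  0.5542   0.0671 -14.4221] head [0.5247 0.0747 0.095 ] res px [-0.4 -1.6  0.5 -0.5 -1.7  1.6 -0.4 -1.2  2.9 -0.6  1.3  0.8 -1.9  3.1]
```

>>> move_arm(
  rows=[
    [[0,-1,0],[0,0,0],-1],
    [[0,-2,0],[0,0,0],-1],
    [[0,-3,0],[0,0,0],-1],
    [[0,-4,0],[0,0,0],-1],
    [[0,-4.5,0],[0,0,0],-1],
    [[0,-4.5,0],[0,0,0],-1],
    [[0,-4.5,0],[0,0,0],-1],
    [[0,-4.5,0],[0,0,0],-1],
    [[0,-4.5,0],[0,0,0],-1],
    [[0,-4.5,0],[0,0,0],-1],
  ],
)

```text
time_s: 7.48
position: [0.4884, 0.0572, 0.2251]
eef_rot: [-0.901, 1.047, -0.269]
ft_force: [0.2, -0.3, -3.0]
finger_gap: 0.3
```

```bash
python3 look2.py 3 | grep -E "^\[|wrist"; python3 - <<'E'
from ov import *
o=[.5555,.067,0];c=json.load(open("pics/wrist3.json"))
u=proj(c,[.5255,.0747,.095]).astype(int);print(u)
x,y=max(0,min(u[0]-50,460)),max(0,min(u[1]-37,345))
a=ov("pics/wrist3.png","pics/wrist3.json",(x,y,100,75),o,-14.6,8)
cv2.imwrite("pics/ov3.png",a);print(x,y,a.shape)
E
```

```text
[0.48844589 0.05718815 0.22513661] [-0.06 -0.31  2.18 -0.15  0.76 -0.61] 7.4833 n.x 0.01267728709949099
wrist coupler_grip 0.94 [272.9 284.9] exp [272.3 285.1] miss mm [-0.1 -0.2 -0. ]
wrist coupler_mouth 0.45 [274.3 224. ] exp [272.5 226.7] miss mm [-0.3 -1.8  0.7]
wrist nipple_head 0.6 [269.6 137.7] exp [273.1 139.9] miss mm [2.7 0.3 1.6]
[268 137]
218 100 (600, 800, 3)
```

View pics/ov3.png

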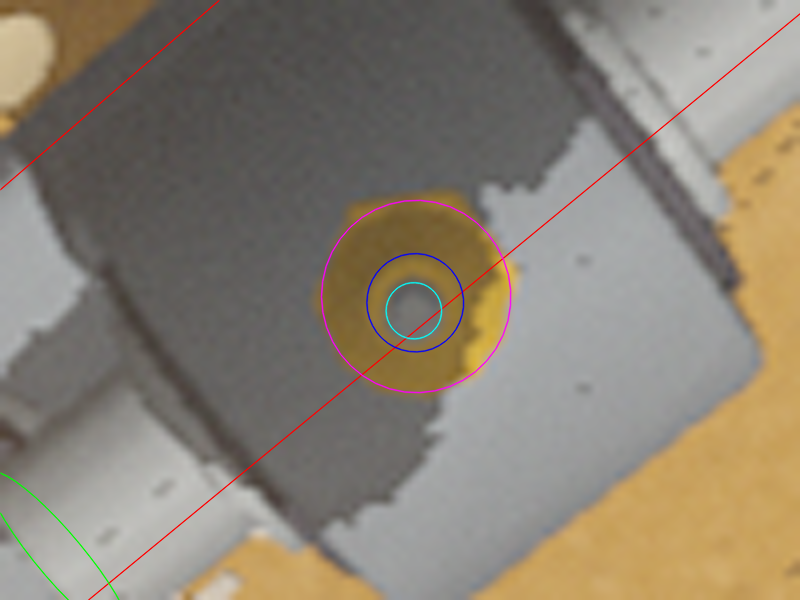

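```bash
cat >> h.py <<'E'
N=np.array([np.cos(np.radians(165.4))*.5,np.sin(np.radians(165.4))*.5,np.cos(np.pi/6)]);H=np.array([.5260,.0747,.095])
E
cat > st.py <<'E'
from h import *
import sys
P,R=tool();s=readout.read_state();e=R.inv().apply(P+R.apply([.0406,0,0])-H);print("seat rel head tool mm",np.round(e*1e3,1),"F tool",np.round(R.inv().apply(s["ft_force"]),1),s["time_s"],"gap",s["finger_gap"],"ang",np.degrees(np.arccos(min(1,-N@R.as_matrix()[:,0]))).round(2))
for d in sys.argv[1:]: print(d);delta(*goal(H,N,float(d)))
E
python3 st.py .09 .04
```

```text
seat rel head tool mm [-87.9 -46.9   2.5] F tool [ 1.7  1.  -0.3] 8.0833 gap 0.29924861440166567 ang 0.41
.09
shift cm [-0.21  4.63 -0.32] rot deg [ 0.   -0.31  0.27]
.04
shift cm [ 4.79  4.66 -0.29] rot deg [ 0.   -0.31  0.27]
```

>>> move_arm(
  rows=[
    [[-0.2,1.5,-0.3],[0,-0.3,0.3],-1],
    [[-0.2,3,-0.3],[0,-0.3,0.3],-1],
    [[-0.2,4.65,-0.3],[0,-0.3,0.3],-1],
    [[-0.2,4.65,-0.3],[0,-0.3,0.3],-1],
    [[1,4.65,-0.3],[0,-0.3,0.3],-1],
    [[2,4.65,-0.3],[0,-0.3,0.3],-1],
    [[3,4.65,-0.3],[0,-0.3,0.3],-1],
    [[4,4.65,-0.3],[0,-0.3,0.3],-1],
    [[4.8,4.65,-0.3],[0,-0.3,0.3],-1],
    [[4.8,4.65,-0.3],[0,-0.3,0.3],-1],
  ],
)

```text
time_s: 8.92
position: [0.4866, 0.0845, 0.1633]
eef_rot: [-0.889, 1.05, -0.256]
ft_force: [-1.1, 0.6, -2.1]
finger_gap: 0.298
```

```bash
python3 st.py .02 .012 0; python3 - <<'E'
from h import *
c=camera_params("wrist");im=grab_frame("wrist");cv2.imwrite("pics/w4.png",im)
q=tip_of("nipple_head","wrist");print([(z["p"],z["uv"]) for z in q[:2]],proj(c,H))
q=tip_of("coupler_mouth","wrist");print([(z["p"],z["uv"]) for z in q[:2]])
sc=grab_frame("scene");c=camera_params("scene");print(proj(c,H));a=cv2.resize(sc[170:250,220:320],(500,400),interpolation=cv2.INTER_CUBIC)
b=cv2.resize(im[130:290,215:335],(300,400),interpolation=cv2.INTER_CUBIC);cv2.imwrite("pics/c4.png",np.hstack([a,b]))
E
```

```text
seat rel head tool mm [-38.9   0.7  -1.2] F tool [ 1.2  1.8 -1.1] 8.9167 gap 0.2975714662663549 ang 0.16
.02
shift cm [ 1.89 -0.05  0.1 ] rot deg [ 0.   -0.12 -0.1 ]
.012
shift cm [ 2.69 -0.06  0.1 ] rot deg [ 0.   -0.12 -0.1 ]
0
shift cm [ 3.89 -0.06  0.11] rot deg [ 0.   -0.12 -0.1 ]
[] [274.35437546 217.51886692]
[]
[270.81643829 226.09829366]
```

View pics/c4.png

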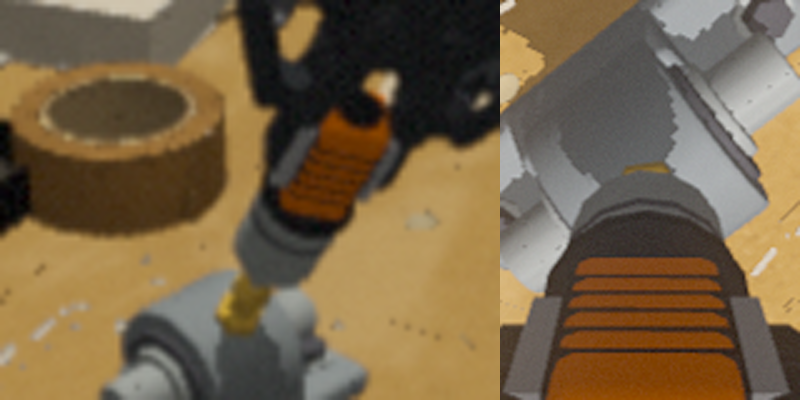

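The scene crop shows the coupler's mouth directly over the nipple and in line with it. The nipple is at crop (245,300), and the nose ends at (275,260). I'll advance along the axis and watch the force.

>>> move_arm(
  rows=[
    [[0.4,-0.06,0.1],[0,-0.1,-0.1],-1],
    [[0.8,-0.06,0.1],[0,-0.1,-0.1],-1],
    [[1.2,-0.06,0.1],[0,-0.1,-0.1],-1],
    [[1.6,-0.06,0.1],[0,-0.1,-0.1],-1],
    [[2.0,-0.06,0.1],[0,-0.1,-0.1],-1],
    [[2.3,-0.06,0.1],[0,-0.1,-0.1],-1],
    [[2.5,-0.06,0.1],[0,-0.1,-0.1],-1],
    [[2.5,-0.06,0.1],[0,-0.1,-0.1],-1],
    [[2.5,-0.06,0.1],[0,-0.1,-0.1],-1],
    [[2.5,-0.06,0.1],[0,-0.1,-0.1],-1],
  ],
)

```text
time_s: 9.95
position: [0.5004, 0.0818, 0.1443]
eef_rot: [-0.887, 1.044, -0.253]
ft_force: [0.3, -0.4, -3.5]
finger_gap: 0.297
```

```bash
python3 st.py .006 0
```

```text
seat rel head tool mm [-15.4  -1.1   1.5] F tool [ 3.3  1.  -1.2] 9.95 gap 0.2969473990522565 ang 0.17
.006
shift cm [ 0.94  0.1  -0.14] rot deg [0.   0.14 0.1 ]
0
shift cm [ 1.54  0.1  -0.14] rot deg [0.   0.14 0.1 ]
```

>>> move_arm(
  rows=[
    [[0.1,0.08,-0.1],[0,0.1,0.1],-1],
    [[0.2,0.08,-0.1],[0,0.1,0.1],-1],
    [[0.3,0.08,-0.1],[0,0.1,0.1],-1],
    [[0.4,0.08,-0.1],[0,0.1,0.1],-1],
    [[0.5,0.08,-0.1],[0,0.1,0.1],-1],
    [[0.6,0.08,-0.1],[0,0.1,0.1],-1],
    [[0.7,0.08,-0.1],[0,0.1,0.1],-1],
    [[0.8,0.08,-0.1],[0,0.1,0.1],-1],
    [[0.8,0.08,-0.1],[0,0.1,0.1],-1],
    [[0.8,0.08,-0.1],[0,0.1,0.1],-1],
  ],
)

```text
time_s: 10.78
position: [0.5033, 0.0808, 0.1366]
eef_rot: [-0.887, 1.047, -0.254]
ft_force: [2.1, -3.1, -3.3]
finger_gap: 0.294
```

```bash
python3 st.py 0
```

```text
seat rel head tool mm [-7.2 -0.2  0.5] F tool [ 4.3 -2.2 -1.4] 10.7833 gap 0.2940525364123488 ang 0.04
0
shift cm [ 0.72  0.02 -0.04] rot deg [-0.    0.04  0.  ]
```

>>> move_arm(
  rows=[
    [[0.15,0,0],[0,0,0],-1],
    [[0.3,0,0],[0,0,0],-1],
    [[0.4,0,0],[0,0,0],-1],
    [[0.5,0,0],[0,0,0],-1],
    [[0.6,0,0],[0,0,0],-1],
    [[0.7,0,0],[0,0,0],-1],
    [[0.7,0,0],[0,0,0],-1],
    [[0.7,0,0],[0,0,0],-1],
    [[0.7,0,0],[0,0,0],-1],
    [[0.7,0,0],[0,0,0],-1],
  ],
)

```text
time_s: 11.62
position: [0.5068, 0.08, 0.1308]
eef_rot: [-0.887, 1.046, -0.254]
ft_force: [-5.2, -1.2, 5.3]
finger_gap: 0.299
```

```bash
python3 st.py 0
```

```text
seat rel head tool mm [-0.3 -0.4  0.6] F tool [-6.9 -0.4 -2.9] 11.6167 gap 0.29900788457731825 ang 0.06
0
shift cm [ 0.03  0.03 -0.06] rot deg [0.   0.05 0.01]
```

>>> move_arm(
  rows=[
    [[0.05,0,0],[0,0,0],-1],
    [[0.1,0,0],[0,0,0],-1],
    [[0.15,0,0],[0,0,0],-1],
    [[0.2,0,0],[0,0,0],-1],
    [[0.2,0,0],[0,0,0],-1],
    [[0.2,0,0],[0,0,0],-1],
    [[0.2,0,0],[0,0,0],-1],
    [[0.2,0,0],[0,0,0],-1],
    [[0.2,0,0],[0,0,0],-1],
    [[0.2,0,0],[0,0,0],-1],
  ],
)

```text
time_s: 12.45
position: [0.5072, 0.0799, 0.1305]
eef_rot: [-0.889, 1.047, -0.255]
ft_force: [-28.8, 0.1, 31.5]
finger_gap: 0.293
```

```bash
python3 st.py 0
```

```text
seat rel head tool mm [ 0.1 -0.5  0.8] F tool [-41.2   2.  -10.8] 12.45 gap 0.2934932880085359 ang 0.04
0
shift cm [-0.01  0.05 -0.08] rot deg [-0.    0.02  0.03]
```

>>> move_arm(
  rows=[
    [[0.1,0,0],[0,0,0],-1],
    [[0.1,0,0],[0,0,0],-1],
    [[0.1,0,0],[0,0,0],-1],
    [[0.1,0,0],[0,0,0],-1],
    [[0.1,0,0],[0,0,0],-1],
    [[0.1,0,0],[0,0,0],-1],
    [[0.1,0,0],[0,0,0],-1],
    [[0.1,0,0],[0,0,0],-1],
    [[0.1,0,0],[0,0,0],-1],
    [[0.1,0,0],[0,0,0],-1],
  ],
)

```text
time_s: 13.28
position: [0.5071, 0.08, 0.1306]
eef_rot: [-0.891, 1.047, -0.256]
ft_force: [-22.3, -0.1, 24.1]
finger_gap: 0.299
```

```bash
python3 st.py; python3 - <<'E'
from h import *
c=camera_params("scene");sc=grab_frame("scene");im=grab_frame("wrist");q=tip_of("coupler_grip","wrist");print(q[:1])
P,R=tool();print(proj(camera_params("wrist"),P+R.apply([-.0104,0,0])))
a=cv2.resize(sc[170:250,220:320],(500,400),interpolation=cv2.INTER_CUBIC)
b=cv2.resize(im[130:290,215:335],(300,400),interpolation=cv2.INTER_CUBIC);cv2.imwrite("pics/c5.png",np.hstack([a,b]))
E
python3 st.py
```

```text
seat rel head tool mm [-0.  -0.4  0.7] F tool [-31.6   1.5  -8.7] 13.2833 gap 0.2990179345325621 ang 0.04
[{'uv': [270.4, 286.0], 'p': 0.6}]
[272.33829598 285.1487033 ]
seat rel head tool mm [-0.  -0.5  0.8] F tool [-31.3   1.6  -8.3] 13.4333 gap 0.29672326533697235 ang 0.04
```

View pics/c5.png

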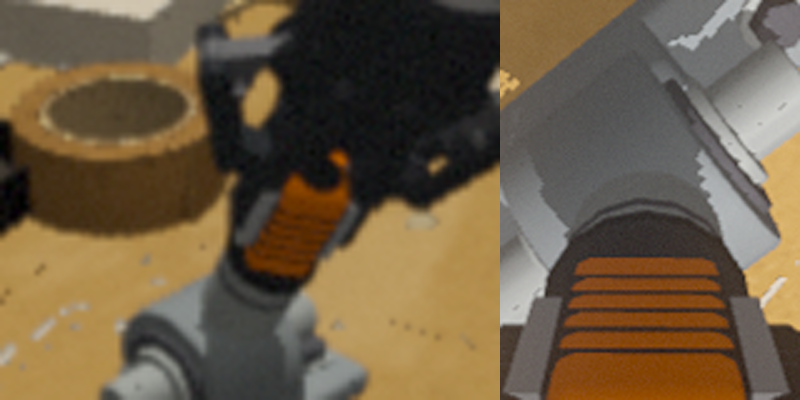

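```bash
python3 -c "
from h import *
print(r.sign_off())"; python3 st.py
```

```text
the job is handed in; nothing more can be done
None
the job is handed in; nothing more can be done
```

The coupler is pressed fully home on the nipple, still gripped, and I handed the job in at about 13.4 s. Sign-off gives no verdict.

I gripped the right-most of the three couplers by its handle and lifted it. I then lined it up with the leaning nipple and pushed it straight on along the nipple's axis.

**Last checks before hand-in:**
- **Position:** from the arm's pose and the handle grip, the socket bottom was 0 mm short of the nipple head along the axis and about 0.9 mm off sideways. Its axis was within 0.1° of my estimate of the nipple's axis.
- **Push:** it held steady at about 31 N, with about 8 N sideways. That is above the suggested 15–20 N; it had been 41 N before I eased off.
- **Stop:** the force climbed steeply with almost no further travel, as expected at the stop.
- **Pictures:** the nose covers the nipple completely, and the handle has not visibly slipped in the jaws.

**Not checked:**
- **Snap:** I only saw force at the end of each move, so I never saw the momentary drop as it snapped over. I judged the snap from the depth reached and the hard stop.
- **Valve pin:** I could not read it directly and inferred its position from the same two signs.
- **Bystanders:** I did not look at the tape measure, tin and tub again at the end, but no move went near them.

**Disagreement:** the trained networks' nipple positions from the fixed cameras were up to about 6 mm off my fit. I relied on a close wrist-camera overlay instead, which matched to within about 0.5 mm by eye.

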